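# Find the parts case that rattles and hold it out over the hand-over plate

## Task

One of the three closed parts cases on the green rubber mat has a loose steel ball left in it: pick the cases up and shake them, one at a time, until you find the one that rattles. Stand the silent ones back upright on the mat, clear of the gripper, and hold the rattling case out level and still over the middle of the yellow hand-over plate, about 15 cm above it. Finish while still holding it there, and leave the bottle, the wrench and the roll of tape where they are.

Things in the scene. Friction and masses are not known exactly. Their poses are not given: they have to be found in the camera images.
- case_a_mid (a point): sealed parts case, grey, blue lid, upright on the mat: 110 long x 54 wide (grip this) x 56 high (mm), 0.14 to 0.84 kg. Point: its centre, 28 mm up; x axis along the length, y across the width, z up. One of the three, a different one each time, has a loose 40 mm, 0.26 kg steel ball inside, free to roll 40 mm along the length, 4 mm across; the others hold nothing loose
- case_b_mid (a point): parts case, looks the same as the one at case_a_mid, places swapped at random; this point and its axes likewise. The loose ball runs from one end to the other in a brisk level stroke of 60 mm or more along the length, or when the case is tilted along its length, and mostly stays at that end, so the balance shifts
- case_c_mid (a point): parts case, looks the same as the one at case_a_mid, places swapped at random; this point and its axes likewise. The ball is not to be seen from outside
- mat: green rubber mat, fixed: 170 (x) x 460 (y) x 3 thick (mm); its origin is the centre of its underside, on the bench; its y axis runs along the row of cases, z up. The cases start about 140 mm apart along it
- plate: yellow square hand-over plate with a black line round its middle, fixed to the bench beyond the mat: 120 x 120 x 6 thick (mm); origin at the centre of its underside, z up
- bottle_mid (a point): white plastic bottle with a black cap, 60 mm across, 150 mm high, standing loose to the right; this point is on its axis 75 mm up. Not to be disturbed
- wrench_grip (a point): steel wrench lying loose on the bench at the left, about 170 mm long; this point is on its handle and its x axis runs along it. Not to be disturbed
- tape_mid (a point): orange roll of tape lying flat and loose at the right, 90 mm across, 25 mm high; this point is its centre. Not to be disturbed
Things that resemble listed ones, but are neither listed nor needed, are in the scene too. Leave any purple or red look-alike of the part that bears case_b_mid alone.

How it is judged (in metres and radians):
On the way:
1. the case with the loose ball has been lifted off the mat and shaken so that the ball knocks inside it (((distance between ball_center and case_a_mid below 0.04 m and height (world z) of case_a_mid above 0.05 m and contact force between ball and case_a above 5 N) or (distance between ball_center and case_b_mid below 0.04 m and height (world z) of case_b_mid above 0.05 m and contact force between ball and case_b above 5 N) or (distance between ball_center and case_c_mid below 0.04 m and height (world z) of case_c_mid above 0.05 m and contact force between ball and case_c above 5 N))).
At the end, for the whole second after the job is handed in: The rattling case is held in the fingers, centre within 60 mm of the plate centre in plan and 130 to 350 mm above the bench, tilt under 0.25 rad, under 0.03 m/s; both silent cases stand upright (0.15 rad), centres over the mat and below 40 mm, untouched by the fingers (((distance between ball_center and case_a_mid below 0.04 m and height (world z) of case_a_mid between 0.13 and 0.35 m and horizontal distance between case_a_mid and plate below 0.06 m and angle between case_a_mid's own z axis and vertical below 0.25 rad and linear speed of case_a below 0.03 m/s and contact force between case_a and the fingers above 1 N and x of case_b_mid in the frame of mat between -0.085 and 0.085 m and y of case_b_mid in the frame of mat between -0.23 and 0.23 m and height (world z) of each of case_b_mid, case_c_mid below 0.04 m and angle between each of case_b_mid, case_c_mid's own z axis and vertical below 0.15 rad and contact force between each of case_b, case_c and the fingers below 0.1 N and x of case_c_mid in the frame of mat between -0.085 and 0.085 m and y of case_c_mid in the frame of mat between -0.23 and 0.23 m) or (distance between ball_center and case_b_mid below 0.04 m and height (world z) of case_b_mid between 0.13 and 0.35 m and horizontal distance between case_b_mid and plate below 0.06 m and angle between case_b_mid's own z axis and vertical below 0.25 rad and linear speed of case_b below 0.03 m/s and contact force between case_b and the fingers above 1 N and x of case_a_mid in the frame of mat between -0.085 and 0.085 m and y of case_a_mid in the frame of mat between -0.23 and 0.23 m and height (world z) of each of case_a_mid, case_c_mid below 0.04 m and angle between each of case_a_mid, case_c_mid's own z axis and vertical below 0.15 rad and contact force between each of case_a, case_c and the fingers below 0.1 N and x of case_c_mid in the frame of mat between -0.085 and 0.085 m and y of case_c_mid in the frame of mat between -0.23 and 0.23 m) or (distance between ball_center and case_c_mid below 0.04 m and height (world z) of case_c_mid between 0.13 and 0.35 m and horizontal distance between case_c_mid and plate below 0.06 m and angle between case_c_mid's own z axis and vertical below 0.25 rad and linear speed of case_c below 0.03 m/s and contact force between case_c and the fingers above 1 N and x of case_a_mid in the frame of mat between -0.085 and 0.085 m and y of case_a_mid in the frame of mat between -0.23 and 0.23 m and height (world z) of each of case_a_mid, case_b_mid below 0.04 m and angle between each of case_a_mid, case_b_mid's own z axis and vertical below 0.15 rad and contact force between each of case_a, case_b and the fingers below 0.1 N and x of case_b_mid in the frame of mat between -0.085 and 0.085 m and y of case_b_mid in the frame of mat between -0.23 and 0.23 m))); the arm keeps its last pose, push and grip.
It fails at once if a bystander (bottle, wrench or tape) is moved by more than 30 mm (distance of any of bottle_mid, wrench_grip, tape_mid from where it was at the start of the episode above 0.03 m).
It also fails if it takes over 72 s, if anything falls off the work surface, if the arm or the gripper's body presses on something with over 40 N, if the wrist force passes 120 N, or if a joint passes its speed limit or range.

## Robot

A 6-joint arm with a two-finger parallel gripper is mounted at the origin on the work surface. World frame = base frame: x ahead of the robot, y to its left, z up, the work surface at z = 0. Lengths are in mm, angles in rad, forces in N, time in s.
With the tool pointing down it reaches from about 275 to 775 mm from the base axis. Payload 14.6 kg.
Tool frame: the origin (TCP) lies midway between the tips of the shut fingers; the grasp point (between the pads) lies 19 mm behind it; z points along the fingers, y is the direction in which the jaws open and shut (so a half turn about z gives the same grasp; the last joint's range is limited). The gripper opens to 85 mm and grips with 20 to 120 N. Pads are 22 mm wide; open, the fingers measure 114 mm over their backs; the gripper's body (76 mm by 85 mm) begins 54 mm behind the grasp point. The pads swing forward as they close: fully open they stand 13 mm farther back than shut.
Start: joints at [-1.402, 0.263, -0.048, 1.259, 0, 1.415], TCP at [167.034, -497.723, 231.278] pointing down, gripper open.
Joint ranges: [-2.65, 2.65], [-0.89, 1.7], [-1.18, 1.37], [-2.13, 2.11], [-1.35, 1.29], [-3.14, 3.14]. Speed limits (rad/s): [1.89, 1.89, 2.57, 2.79, 3.14, 3.14].

## Interface

Orientations are given as a unit quaternion [w, x, y, z].
In Python, from cell import ctrl gives the robot as it stands.
- The arm moves only by the tool arm_command, never from a script. Its argument "moves" is one flat list of numbers, 6 for each row, row after row: the shift along the tool's x, y, z in cm, then the turn, a rotation vector about the tool's x, y, z in degrees. In form: [dx, dy, dz, ax, ay, az, dx, dy, dz, ax, ay, az, ...]. A call has 1 to 12 rows; each row is the pose to reach, as a shift and turn from the pose commanded when the call began, along the tool's axes at that moment; what a row does not reach only later rows make up. A row lasts 1/8 s, in which the tool goes at most 62.5 mm and 10.7 degrees, less where a joint would pass 70% of its speed; a pose out of reach is approached as far as the arm can. A call with a gripper value outside its range is refused whole. "claw" is the opening, from 0 (shut) to 1 (fully open), set as the call begins (left out, the last holds). The fingers move at their own pace and stop on an object; the grip force is fixed at half the most. Time passes only in rows, so rows that repeat a pose let the fingers close. It gives the time, the measured TCP pose, the force and the opening at its end, in the units of the state.
- ctrl.read_state(): the state, without advancing time (a new reading comes with each control period).
- ctrl.grab_frame(name): name is "side" or "top"; returns the picture (480x640x3 uint8, blue, green, red); there is no depth.
- ctrl.calibration(name): a dict with "mtx" (3x3 intrinsics, pixels), "rvec" (rotation vector, rad) and "tvec" (3), from world to camera coordinates, as OpenCV has them. Camera axes: x right, y down, z forward; pixel columns grow to the right and rows downward; lengths in mm; the calibration is good to about 2 mm. A picture is of the moment at which its call begins. calibration takes no time and is no camera call.
- ctrl.close_job(): hands the job in, once; it reports no verdict.
The state is a dict: "time_s": time; "qpos": joint angles; "dq": joint speeds; "tau": joint torques, N m; "tool_pos": TCP position; "eef_rot": TCP orientation; "contact_force": force on the tool from outside, world axes, zero at the start; "ft_torque": the same for the moment, N m; "gripper_width": finger opening in mm.
Only numpy, scipy, OpenCV 4.12 (cv2) and the standard library are available. Lean on these libraries where they do the work, as an engineer would, in place of code of your own. Each camera call takes 0.05 s, during which the arm holds its last target.

## Working session

There is one attempt and no reset: what is moved stays moved. The work goes in short steps, Python scripts to look and compute and a tool call to move; the robot and the scene stay as the last step left them, time stands still between calls to the robot, and variables do not carry over. Pictures are saved under pics/ and viewed, and the job is handed in when it is done.

Besides the shell and the picture viewer there is one more tool, called as a command line: name --argument value ..., lists and objects as JSON in quotes. arm_command: Moves the arm, as the interface text tells. Its arguments: {"type":"object","properties":{"moves":{"type":"array","items":{"type":"number"}},"claw":{"type":"number"}},"required":["moves"]}

```bash
ls; mkdir -p pics; python3 - <<'E'
from cell import ctrl
import cv2,numpy as np
print(ctrl.read_state())
for n in("top","side"):
    cv2.imwrite(f"pics/{n}0.png",ctrl.grab_frame(n)); c=ctrl.calibration(n); print(c)
    R=cv2.Rodrigues(np.array(c["rvec"],float))[0]; print(-R.T@np.array(c["tvec"]).ravel())
E
```

```text
pics
{'time_s': 0.0, 'qpos': array([-1.40233023e+00,  2.63537681e-01, -4.89409313e-02,  1.25939398e+00,
        1.54661976e-05,  1.41548011e+00]), 'dq': array([ 0.00039457,  0.00052957, -0.00010812, -0.0001137 ,  0.00025331,
        0.00068632]), 'tau': array([-2.83607958e-03, -6.37614870e+01,  3.84568441e+01,  1.37625367e-02,
       -2.23623269e-04, -1.14428053e-05]), 'tool_pos': array([ 166.97608999, -497.45116604,  230.81597995]), 'eef_rot': array([-5.38172787e-04,  9.86924081e-01,  1.61184891e-01,  4.19476027e-06]), 'contact_force': array([-0.11125509, -0.42586291, -0.44018952]), 'ft_torque': array([-0.02601809,  0.04650507, -0.00960807]), 'gripper_width': 85.30380350733633}
{'mtx': array([[480.5605488 ,   0.        , 318.30567811],
       [  0.        , 480.5605488 , 233.65382914],
       [  0.        ,   0.        ,   1.        ]]), 'rvec': array([ 2.18014853, -2.15631907,  0.11983151]), 'tvec': array([  61.73675058,  487.63306742, 1228.11830211])}
[ 353.29264802   70.96449572 1272.80019799]
{'mtx': array([[610.91098361,   0.        , 314.38988741],
       [  0.        , 610.91098361, 230.98463164],
       [  0.        ,   0.        ,   1.        ]]), 'rvec': array([ 2.17695525, -0.2950813 ,  0.17112944]), 'tvec': array([-421.48338266,  165.08681662, 1295.84922261])}
[  131.66828053 -1033.1780074    894.05468264]
```

View pics/top0.png

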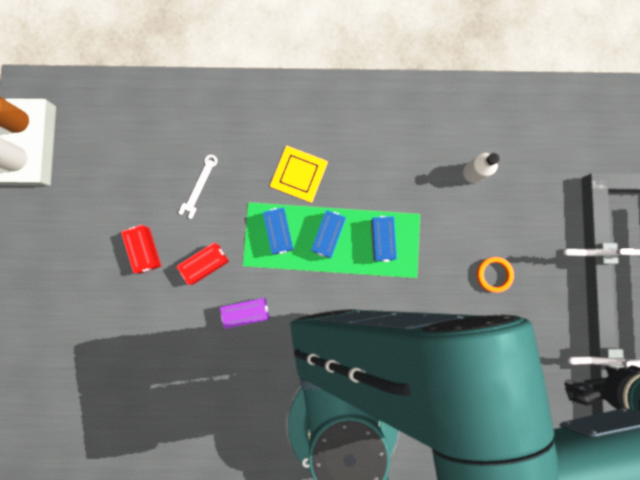

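View pics/side0.png

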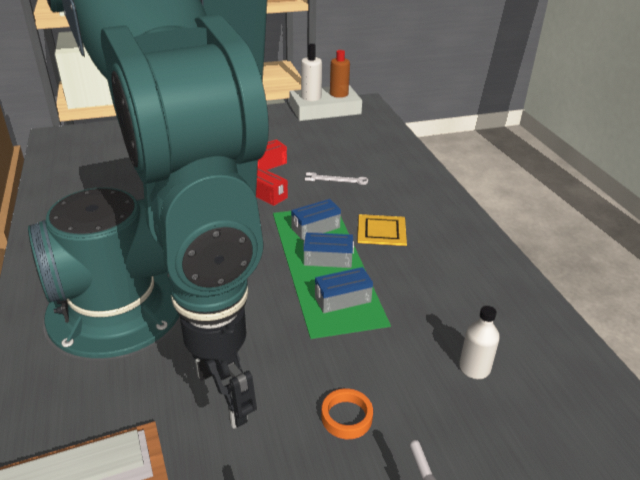

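The top view shows three blue-lid cases on the green mat at px (278,231), (328,234) and (384,239), with the plate at (299,173). The look-alikes, which I'll leave alone, are red at (140,249) and (202,264) and purple at (244,313). Next I'll measure the cases and check the choice in a crop.

```bash
cat > h.py <<'E'
import cv2,numpy as np
from cell import ctrl
def cast(n,uv,z):
    c=ctrl.calibration(n);R=cv2.Rodrigues(np.array(c["rvec"],float))[0];t=np.array(c["tvec"],float).ravel()
    uv=np.atleast_2d(np.array(uv,float)); u=cv2.undistortPoints(uv.reshape(-1,1,2),c["mtx"],None).reshape(-1,2)
    d=np.c_[u,np.ones(len(u))]@R; o=-R.T@t
    return o+d*((z-o[2])/d[:,2])[:,None]
def proj(n,P):
    c=ctrl.calibration(n); return cv2.projectPoints(np.atleast_2d(np.array(P,float)),np.array(c["rvec"],float),np.array(c["tvec"],float),c["mtx"],None)[0].reshape(-1,2)
def mask(im,lo,hi):
    return cv2.inRange(cv2.cvtColor(im,cv2.COLOR_BGR2HSV),np.array(lo),np.array(hi))
def blobs(m,amin):
    cs=cv2.findContours(m,cv2.RETR_EXTERNAL,cv2.CHAIN_APPROX_NONE)[0]
    return [c.reshape(-1,2) for c in cs if cv2.contourArea(c)>amin]
def rect(n,c,z):
    W=cast(n,c,z); (cx,cy),(w,h),a=cv2.minAreaRect(W[:,:2].astype(np.float32))
    if w<h: w,h,a=h,w,a+90
    a=(a+90)%180-90
    return [round(float(v),1) for v in(cx,cy,w,h,a)]
E
python3 - <<'E'
from h import *
im=cv2.imread("pics/top0.png")
for nm,lo,hi,z,a in(("blue",(105,120,60),(125,255,255),59,200),("mat",(50,120,60),(75,255,255),3,800),("plate",(22,120,100),(34,255,255),6,300),("tape",(8,150,120),(18,255,255),25,100)):
    for c in blobs(mask(im,lo,hi),a): print(nm,c.mean(0),rect("top",c,z))
s=cv2.imread("pics/side0.png")
for c in blobs(mask(s,(105,120,40),(125,255,255)),200): print("side",c.mean(0),rect("side",c,59))
cv2.imwrite("pics/crop0.png",cv2.resize(im[130:290,220:440],None,fx=3.5,fy=3.5,interpolation=cv2.INTER_CUBIC))
E
```

```text
blue [383.20512821 238.61538462] [474.4, -97.5, 106.7, 52.4, 3.5]
blue [327.86111111 233.93518519] [484.1, 42.7, 108.1, 47.7, -19.5]
blue [277.71681416 230.67256637] [490.5, 170.5, 107.8, 48.7, 13.1]
mat [331.51709402 239.91239316] [474.2, 31.8, 461.1, 170.7, 86.7]
plate [496.21348315 274.17977528] [387.7, -402.9, 82.1, 78.7, -89.4]
plate [298.66459627 173.67080745] [651.2, 121.6, 121.7, 121.2, 69.4]
tape [ 11.36363636 115.53409091] [795.0, 894.8, 104.0, 54.2, 58.0]
side [342.72180451 282.45112782] [471.0, -106.3, 114.9, 64.2, 3.7]
side [328.51269036 240.23857868] [480.2, 35.8, 108.9, 68.0, -20.0]
side [315.30555556 211.62037037] [488.2, 165.8, 116.7, 68.3, 13.5]
```

View pics/crop0.png

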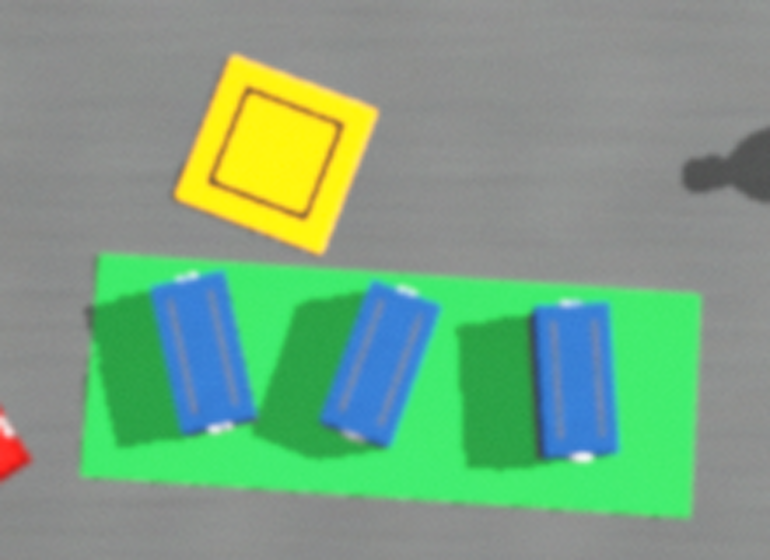

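Three intact cases show at 140 mm spacing, with sizes about 107 x 50 mm at z = 59. The mat comes out at 461 x 171 mm and the plate at 121 mm square, centred at (651, 122). All of that agrees with the description. I'll take the right-hand case first.

```bash
cat >> h.py <<'E'
from scipy.spatial.transform import Rotation as Ro
def plan(p,yaw):
    s=ctrl.read_state();q=s["eef_rot"];R=Ro.from_quat([q[1],q[2],q[3],q[0]])
    a=np.radians(yaw);T=Ro.from_matrix(np.array([[np.cos(a),np.sin(a),0],[np.sin(a),-np.cos(a),0],[0,0,-1]]))
    print("shift cm",(R.inv().apply(np.array(p)-s["tool_pos"])/10).round(2),"rot deg",np.degrees((R.inv()*T).as_rotvec()).round(2))
def st():
    s=ctrl.read_state();print(round(s["time_s"],2),s["tool_pos"].round(1),"F",s["contact_force"].round(2),"M",s["ft_torque"].round(3),"w",round(s["gripper_width"],1),"q",s["qpos"].round(2))
E
python3 - <<'E'
from h import *
plan((474,-97.5,130),3.5);plan((474,-97.5,13),3.5)
E
```

```text
shift cm [ 41.83 -28.14  10.12] rot deg [-0.05 -0.   15.05]
shift cm [ 41.83 -28.13  21.82] rot deg [-0.05 -0.   15.05]
```

arm_command --moves '[41.8, -28.1, 10.1, 0, 0, 15, 41.8, -28.1, 10.1, 0, 0, 15, 41.8, -28.1, 10.1, 0, 0, 15, 41.8, -28.1, 10.1, 0, 0, 15, 41.8, -28.1, 10.1, 0, 0, 15, 41.8, -28.1, 10.1, 0, 0, 15, 41.8, -28.1, 10.1, 0, 0, 15, 41.8, -28.1, 10.1, 0, 0, 15, 41.8, -28.1, 10.1, 0, 0, 15, 41.8, -28.1, 10.1, 0, 0, 15, 41.8, -28.1, 10.1, 0, 0, 15, 41.8, -28.1, 10.1, 0, 0, 15]' --claw 1

```text
time_s: 1.6
tool_pos: [473.5, -99.4, 130.6]
eef_rot: [0.0, 1.0, 0.03, 0.0]
contact_force: [0.8, -0.0, 0.3]
gripper_width: 85.3
```

```bash
python3 - <<'E'
from h import *
st();plan((474,-97.5,130),3.5);plan((474,-97.5,13),3.5)
cv2.imwrite("pics/s1.png",ctrl.grab_frame("side"))
E
```

```text
1.6 [473.5 -99.4 130.6] F [ 0.77 -0.03  0.27] M [-0.012 -0.028 -0.007] w 85.3 q [-0.38  0.25 -0.35  0.97 -0.    2.71]
shift cm [ 0.06 -0.19  0.06] rot deg [ 0.02 -0.02 -0.05]
shift cm [ 0.06 -0.19 11.76] rot deg [ 0.02 -0.02 -0.05]
```

View pics/s1.png

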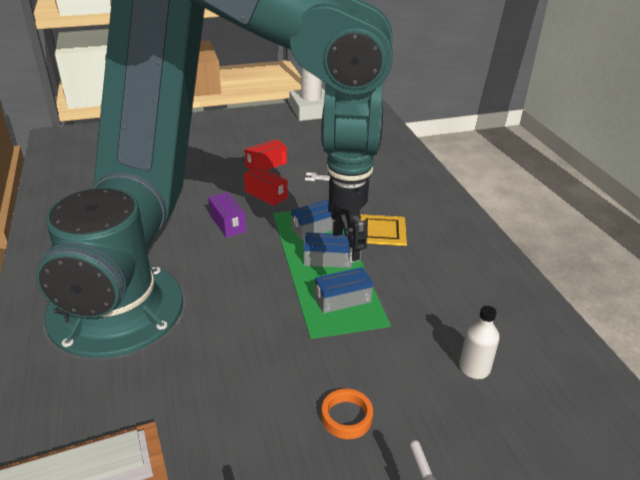

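The gripper hangs above the right-hand case at about px (345,245). The rest of the scene is unchanged. Now down and grip.

arm_command --moves '[0.1, -0.2, 4, 0, 0, 0, 0.1, -0.2, 8, 0, 0, 0, 0.1, -0.2, 11.7, 0, 0, 0, 0.1, -0.2, 11.7, 0, 0, 0]'

```text
time_s: 2.15
tool_pos: [473.1, -96.3, 11.9]
eef_rot: [-0.001, 1.0, 0.03, -0.002]
contact_force: [-0.1, 0.2, 1.5]
gripper_width: 85.4
```

arm_command --moves '[0, 0, 0, 0, 0, 0, 0, 0, 0, 0, 0, 0, 0, 0, 0, 0, 0, 0, 0, 0, 0, 0, 0, 0, 0, 0, 0, 0, 0, 0, 0, 0, 0, 0, 0, 0]' --claw 0

```text
time_s: 2.9
tool_pos: [475.8, -96.9, 15.0]
eef_rot: [0.001, 1.0, 0.031, 0.001]
contact_force: [-3.3, -1.7, 9.3]
gripper_width: 53.6
```

arm_command --moves '[0, 0, -4, 0, 0, 0, 0, 0, -8, 0, 0, 0, 0, 0, -12, 0, 0, 0, 0, 0, -12, 0, 0, 0, 0, 0, -12, 0, 0, 0]'

```text
time_s: 3.52
tool_pos: [474.6, -96.2, 133.3]
eef_rot: [0.0, 1.0, 0.031, 0.0]
contact_force: [1.1, 0.2, -2.5]
gripper_width: 53.7
```

```bash
python3 - <<'E'
from h import *
st()
cv2.imwrite("pics/s2.png",ctrl.grab_frame("side")); st()
E
```

```text
3.52 [474.6 -96.2 133.3] F [ 1.11  0.16 -2.55] M [-0.027  0.022  0.023] w 53.7 q [-0.37  0.25 -0.35  0.98  0.    2.71]
3.58 [474.3 -96.1 132.8] F [ 0.27  0.08 -2.91] M [ 0.025 -0.009 -0.006] w 53.7 q [-0.37  0.25 -0.35  0.98  0.    2.71]
```

View pics/s2.png

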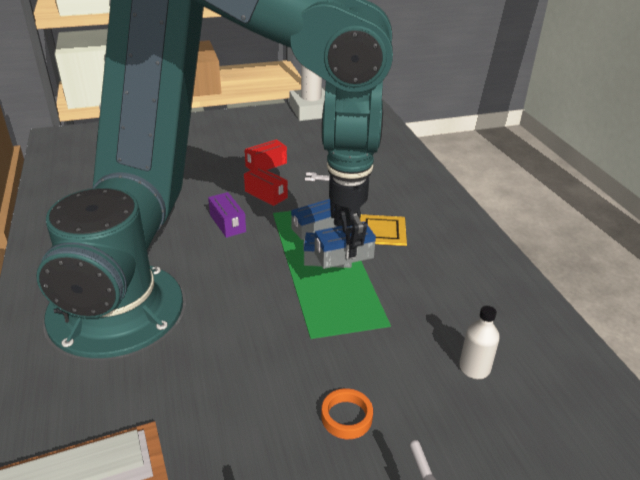

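The case is held at px (345,245), clear of the mat, and weighs about 0.3 kg. I'll shake it along its length and read the moment at rest at each end.

arm_command --moves '[5, 0, 0, 0, 0, 0, 10, 0, 0, 0, 0, 0, 10, 0, 0, 0, 0, 0, 5, 0, 0, 0, 0, 0, 0, 0, 0, 0, 0, 0, 0, 0, 0, 0, 0, 0, 0, 0, 0, 0, 0, 0, 0, 0, 0, 0, 0, 0, 0, 0, 0, 0, 0, 0]'

```text
time_s: 4.7
tool_pos: [475.2, -96.2, 133.0]
eef_rot: [-0.0, 1.0, 0.031, -0.0]
contact_force: [-0.1, -0.1, -2.0]
gripper_width: 53.5
```

```bash
python3 - <<'E'
from h import *
for i in range(5): st(); ctrl.grab_frame("top")
E
```

```text
4.7 [475.2 -96.2 133. ] F [-0.08 -0.1  -2.01] M [-0.005 -0.057  0.033] w 53.5 q [-0.37  0.25 -0.35  0.98  0.    2.71]
4.75 [475.2 -96.2 133. ] F [-0.85 -0.01 -2.36] M [0.004 0.05  0.022] w 53.2 q [-0.37  0.25 -0.35  0.98 -0.    2.71]
4.8 [475.1 -96.2 133.1] F [-0.24 -0.71 -1.97] M [ 0.035 -0.006  0.003] w 53.4 q [-0.37  0.25 -0.35  0.98 -0.    2.71]
4.85 [475.  -96.2 133.1] F [ 0.14  0.51 -1.52] M [ 0.001 -0.023 -0.031] w 53.4 q [-0.37  0.25 -0.35  0.98  0.    2.71]
4.9 [474.9 -96.2 133.1] F [ 0.19 -0.87 -1.62] M [0.032 0.004 0.046] w 53.5 q [-0.37  0.25 -0.35  0.98  0.    2.71]
```

arm_command --moves '[-5, 0, 0, 0, 0, 0, -10, 0, 0, 0, 0, 0, -10, 0, 0, 0, 0, 0, -5, 0, 0, 0, 0, 0, 0, 0, 0, 0, 0, 0, 0, 0, 0, 0, 0, 0, 0, 0, 0, 0, 0, 0, 0, 0, 0, 0, 0, 0, 0, 0, 0, 0, 0, 0]'

```text
time_s: 6.08
tool_pos: [474.3, -96.4, 133.5]
eef_rot: [0.0, 1.0, 0.031, 0.0]
contact_force: [-0.1, -0.1, -1.9]
gripper_width: 53.2
```

```bash
python3 - <<'E'
from h import *
for i in range(5): st(); ctrl.grab_frame("top")
E
```

```text
6.08 [474.3 -96.4 133.5] F [-0.1  -0.1  -1.89] M [-0.057 -0.002  0.048] w 53.2 q [-0.37  0.25 -0.35  0.98 -0.    2.71]
6.12 [474.4 -96.4 133.5] F [-1.06  0.79 -1.76] M [ 0.01  -0.107  0.015] w 53.5 q [-0.37  0.25 -0.35  0.98 -0.    2.71]
6.17 [474.5 -96.4 133.5] F [ 0.75 -0.55 -2.53] M [0.011 0.011 0.023] w 53.6 q [-0.37  0.25 -0.35  0.98  0.    2.71]
6.22 [474.6 -96.4 133.4] F [ 0.86  0.21 -2.34] M [-0.048  0.01  -0.007] w 53.4 q [-0.37  0.25 -0.35  0.98 -0.    2.71]
6.28 [474.6 -96.4 133.4] F [ 0.61 -0.98 -1.46] M [ 0.019  0.021 -0.024] w 53.6 q [-0.37  0.25 -0.35  0.98 -0.    2.71]
```

At rest, My is about -0.006 in one state and -0.013 in the other. A ball would change it by about 0.10. The total weight is also only about 2 N, less than the ball alone, so this case is silent and goes back down.

arm_command --moves '[0, 0, 5, 0, 0, 0, 0, 0, 9, 0, 0, 0, 0, 0, 11, 0, 0, 0, 0, 0, 11.8, 0, 0, 0, 0, 0, 11.9, 0, 0, 0, 0, 0, 11.9, 0, 0, 0]'

```text
time_s: 7.08
tool_pos: [475.2, -96.4, 14.8]
eef_rot: [0.0, 1.0, 0.031, 0.0]
contact_force: [1.0, -0.1, -2.1]
gripper_width: 53.4
```

arm_command --moves '[0, 0, 0, 0, 0, 0, 0, 0, 0, 0, 0, 0, 0, 0, 0, 0, 0, 0, 0, 0, 0, 0, 0, 0, 0, 0, 0, 0, 0, 0]' --claw 1

```text
time_s: 7.7
tool_pos: [474.8, -96.3, 14.3]
eef_rot: [-0.0, 1.0, 0.031, -0.0]
contact_force: [-0.9, -0.2, -1.1]
gripper_width: 85.5
```

arm_command --moves '[0, 0, -6, 0, 0, 0, 0, 0, -12, 0, 0, 0, 0, 0, -14, 0, 0, 0, 0, 0, -14, 0, 0, 0]'

```text
time_s: 8.2
tool_pos: [475.5, -96.6, 155.5]
eef_rot: [0.001, 1.0, 0.031, 0.001]
contact_force: [-0.1, 0.1, -1.0]
gripper_width: 85.3
```

```bash
python3 - <<'E'
from h import *
st()
plan((484,43,150),160.5-360); plan((484,43,150),160.5);plan((484,43,13),160.5)
plan((474,-97.5,150),90)
E
```

```text
8.2 [475.5 -96.6 155.5] F [-0.13  0.12 -0.97] M [ 0.014  0.018 -0.007] w 85.3 q [-0.37  0.23 -0.3   1.03 -0.    2.71]
shift cm [  1.71 -13.88   0.54] rot deg [ 2.3000e-01  5.0000e-02 -1.5695e+02]
shift cm [  1.71 -13.88   0.54] rot deg [ 2.3000e-01  5.0000e-02 -1.5695e+02]
shift cm [  1.67 -13.89  14.24] rot deg [ 2.3000e-01  5.0000e-02 -1.5695e+02]
shift cm [-0.16  0.08  0.55] rot deg [ 1.700e-01 -7.000e-02 -8.645e+01]
```

arm_command --moves '[0.2, -1.2, 0, 0, 0, -10, 0.3, -2.4, 0, 0, 0, -20, 0.5, -3.6, 0, 0, 0, -30, 0.6, -4.8, 0, 0, 0, -40, 0.8, -6, 0, 0, 0, -50, 0.9, -7.2, 0, 0, 0, -60, 1, -8.4, 0, 0, 0, -70, 1.2, -9.6, 0, 0, 0, -80, 1.3, -10.8, 0, 0, 0, -90, 1.4, -12, 0, 0, 0, -100, 1.6, -13, 0, 0, 0, -110, 1.7, -13.9, 0, 0, 0, -120]'

```text
time_s: 9.7
tool_pos: [482.5, 43.9, 152.8]
eef_rot: [-0.001, 0.47, 0.882, -0.0]
contact_force: [-0.3, -0.1, 0.3]
gripper_width: 85.5
```

```bash
python3 - <<'E'
from h import *
st();plan((484,43,150),160.5)
E
```

```text
9.7 [482.5  43.9 152.8] F [-0.25 -0.13  0.28] M [-0.011 -0.004 -0.026] w 85.5 q [-0.08  0.24 -0.31  1.03  0.    0.9 ]
shift cm [-0.16  0.07  0.28] rot deg [ -0.07  -0.1  -36.61]
```

arm_command --moves '[-0.1, 0.1, 0, 0, 0, -10, -0.1, 0.1, 0, 0, 0, -20, -0.1, 0.1, 0, 0, 0, -30, -0.1, 0.1, 0, 0, 0, -36.6, -0.1, 0.1, 0, 0, 0, -36.6]'

```text
time_s: 10.32
tool_pos: [484.0, 43.3, 153.1]
eef_rot: [-0.001, 0.173, 0.985, -0.0]
contact_force: [-0.3, 0.8, 0.1]
gripper_width: 85.2
```

```bash
python3 - <<'E'
from h import *
st();plan((484,43,13),160.5)
cv2.imwrite("pics/s3.png",ctrl.grab_frame("side"))
E
```

```text
10.32 [484.   43.3 153.1] F [-0.28  0.82  0.14] M [-0.016  0.003  0.007] w 85.2 q [-0.08  0.24 -0.3   1.03  0.    0.27]
shift cm [-0.04 -0.02 14.01] rot deg [-0.03 -0.1  -0.39]
```

View pics/s3.png

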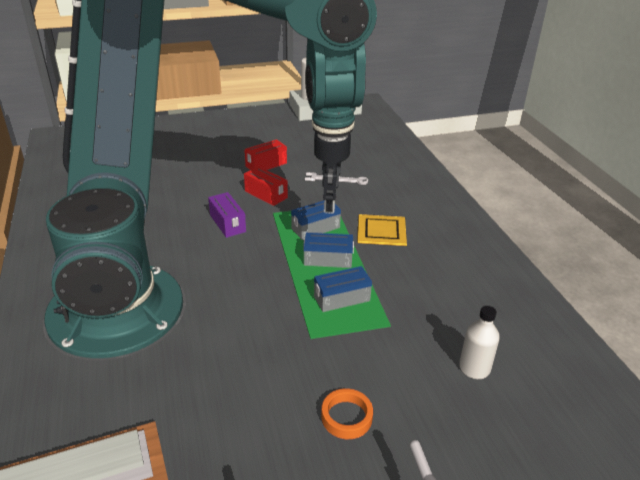

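The right-hand case stands upright again at px (343,290), and the gripper is above the middle case at (330,205). Next I'll grip the middle case, lift it and stroke it outward.

arm_command --moves '[0, 0, 5, 0, 0, 0, 0, 0, 10, 0, 0, 0, 0, 0, 14, 0, 0, 0, 0, 0, 14, 0, 0, 0]'

```text
time_s: 10.88
tool_pos: [482.4, 43.4, 12.2]
eef_rot: [-0.003, 0.173, 0.985, -0.0]
contact_force: [-0.6, 0.1, 1.0]
gripper_width: 85.6
```

arm_command --moves '[0, 0, 0, 0, 0, 0, 0, 0, 0, 0, 0, 0, 0, 0, 0, 0, 0, 0, 0, 0, 0, 0, 0, 0, 0, 0, 0, 0, 0, 0, 0, 0, 0, 0, 0, 0]' --claw 0

```text
time_s: 11.62
tool_pos: [485.6, 43.0, 16.0]
eef_rot: [0.001, 0.173, 0.985, -0.0]
contact_force: [-2.4, -1.3, 7.5]
gripper_width: 53.5
```

arm_command --moves '[0, 0, -4, 0, 0, 0, 0, 0, -8, 0, 0, 0, 0, 0, -12, 0, 0, 0, 0, 0, -12, 0, 0, 0, 0, 0, -12, 0, 0, 0]'

```text
time_s: 12.25
tool_pos: [484.0, 43.3, 133.6]
eef_rot: [-0.0, 0.172, 0.985, -0.0]
contact_force: [0.4, -0.3, -7.4]
gripper_width: 53.6
```

```bash
cat >> h.py <<'E'
def avg(n=6):
    F=[];M=[]
    for i in range(n):
        s=ctrl.read_state();F.append(s["contact_force"]);M.append(s["ft_torque"]);ctrl.grab_frame("top")
    print("avgF",np.mean(F,0).round(2),"avgM",np.mean(M,0).round(3),"sd",np.std(M,0).round(3))
E
python3 - <<'E'
from h import *
st();avg()
E
```

```text
12.25 [484.   43.3 133.6] F [ 0.45 -0.34 -7.38] M [ 0.029 -0.006  0.03 ] w 53.6 q [-0.08  0.25 -0.34  0.98  0.    0.27]
avgF [ 0.31 -0.15 -7.44] avgM [ 0.006  0.006 -0.011] sd [0.02  0.048 0.022]
```

arm_command --moves '[5, 0, 0, 0, 0, 0, 10, 0, 0, 0, 0, 0, 10, 0, 0, 0, 0, 0, 5, 0, 0, 0, 0, 0, 0, 0, 0, 0, 0, 0, 0, 0, 0, 0, 0, 0, 0, 0, 0, 0, 0, 0, 0, 0, 0, 0, 0, 0]'

```text
time_s: 13.55
tool_pos: [483.8, 43.5, 134.2]
eef_rot: [-0.0, 0.172, 0.985, -0.0]
contact_force: [-0.1, 0.2, -7.2]
gripper_width: 53.4
```

```bash
python3 - <<'E'
from h import *
st();avg()
E
```

```text
13.55 [483.8  43.5 134.2] F [-0.11  0.21 -7.23] M [-0.027  0.067 -0.015] w 53.4 q [-0.08  0.25 -0.34  0.98  0.    0.27]
avgF [ 0.11  0.02 -7.47] avgM [-0.001  0.034 -0.007] sd [0.025 0.034 0.011]
```

arm_command --moves '[-5, 0, 0, 0, 0, 0, -10, 0, 0, 0, 0, 0, -10, 0, 0, 0, 0, 0, -5, 0, 0, 0, 0, 0, 0, 0, 0, 0, 0, 0, 0, 0, 0, 0, 0, 0, 0, 0, 0, 0, 0, 0, 0, 0, 0, 0, 0, 0]'

```text
time_s: 14.85
tool_pos: [485.3, 43.0, 134.4]
eef_rot: [0.0, 0.172, 0.985, 0.0]
contact_force: [0.4, 0.4, -7.9]
gripper_width: 53.1
```

```bash
python3 - <<'E'
from h import *
st();avg()
E
```

```text
14.85 [485.3  43.  134.4] F [ 0.39  0.44 -7.9 ] M [-0.017 -0.122 -0.001] w 53.1 q [-0.08  0.25 -0.34  0.98 -0.    0.27]
avgF [ 0.05  0.   -7.44] avgM [-0.017 -0.089  0.012] sd [0.023 0.062 0.042]
```

The middle case weighs 7.4 N, and My went from +0.034 to -0.089. That is about what a 40 mm ball shift would give, so I'll repeat the strokes to confirm it.

arm_command --moves '[5, 0, 0, 0, 0, 0, 10, 0, 0, 0, 0, 0, 10, 0, 0, 0, 0, 0, 5, 0, 0, 0, 0, 0, 0, 0, 0, 0, 0, 0, 0, 0, 0, 0, 0, 0, 0, 0, 0, 0, 0, 0, 0, 0, 0, 0, 0, 0, 0, 0, 0, 0, 0, 0, 0, 0, 0, 0, 0, 0]'

```text
time_s: 16.4
tool_pos: [484.3, 43.4, 134.5]
eef_rot: [0.0, 0.172, 0.985, 0.0]
contact_force: [-0.8, -1.0, -7.7]
gripper_width: 53.5
```

```bash
python3 - <<'E'
from h import *
st();avg(10)
E
```

```text
16.4 [484.3  43.4 134.5] F [-0.79 -0.98 -7.7 ] M [ 0.051  0.028 -0.04 ] w 53.5 q [-0.08  0.25 -0.34  0.98  0.    0.27]
avgF [ 0.11 -0.02 -7.47] avgM [ 0.013  0.03  -0.003] sd [0.031 0.03  0.034]
```

arm_command --moves '[-5, 0, 0, 0, 0, 0, -10, 0, 0, 0, 0, 0, -10, 0, 0, 0, 0, 0, -5, 0, 0, 0, 0, 0, 0, 0, 0, 0, 0, 0, 0, 0, 0, 0, 0, 0, 0, 0, 0, 0, 0, 0, 0, 0, 0, 0, 0, 0, 0, 0, 0, 0, 0, 0, 0, 0, 0, 0, 0, 0]'

```text
time_s: 18.15
tool_pos: [484.8, 43.1, 134.1]
eef_rot: [-0.0, 0.172, 0.985, 0.0]
contact_force: [-1.1, 0.0, -7.6]
gripper_width: 53.4
```

```bash
python3 - <<'E'
from h import *
st();avg(10)
E
```

```text
18.15 [484.8  43.1 134.1] F [-1.13  0.02 -7.59] M [-0.026 -0.06  -0.012] w 53.4 q [-0.08  0.25 -0.34  0.98  0.    0.27]
avgF [-0.17  0.01 -7.21] avgM [-0.02  -0.039 -0.019] sd [0.031 0.028 0.022]
```

The second shake gave +0.030 and -0.039, in agreement with the first. As an independent check, I'll tilt the case gently each way and read it again once level.

arm_command --moves '[0, 0, 0, 0, 10, 0, 0, 0, 0, 0, 20, 0, 0, 0, 0, 0, 20, 0, 0, 0, 0, 0, 20, 0, 0, 0, 0, 0, 14, 0, 0, 0, 0, 0, 7, 0, 0, 0, 0, 0, 0, 0, 0, 0, 0, 0, 0, 0, 0, 0, 0, 0, 0, 0, 0, 0, 0, 0, 0, 0, 0, 0, 0, 0, 0, 0, 0, 0, 0, 0, 0, 0]'

```text
time_s: 20.15
tool_pos: [484.7, 43.1, 133.9]
eef_rot: [-0.0, 0.172, 0.985, 0.0]
contact_force: [0.5, -0.5, -7.0]
gripper_width: 53.3
```

```bash
python3 - <<'E'
from h import *
st();avg(12)
E
```

```text
20.15 [484.7  43.1 133.9] F [ 0.52 -0.51 -7.04] M [-0.011  0.029  0.054] w 53.3 q [-0.08  0.25 -0.34  0.98  0.    0.27]
avgF [-0.   -0.16 -7.37] avgM [ 0.002 -0.002 -0.002] sd [0.026 0.031 0.034]
```

arm_command --moves '[0, 0, 0, 0, -10, 0, 0, 0, 0, 0, -20, 0, 0, 0, 0, 0, -20, 0, 0, 0, 0, 0, -20, 0, 0, 0, 0, 0, -14, 0, 0, 0, 0, 0, -7, 0, 0, 0, 0, 0, 0, 0, 0, 0, 0, 0, 0, 0, 0, 0, 0, 0, 0, 0, 0, 0, 0, 0, 0, 0, 0, 0, 0, 0, 0, 0, 0, 0, 0, 0, 0, 0]'

```text
time_s: 22.25
tool_pos: [484.3, 43.4, 134.5]
eef_rot: [0.0, 0.172, 0.985, -0.0]
contact_force: [0.4, -0.0, -7.6]
gripper_width: 53.2
```

```bash
python3 - <<'E'
from h import *
st();avg(12)
cv2.imwrite("pics/s4.png",ctrl.grab_frame("side"))
plan((651,122,150),160.5)
E
```

```text
22.25 [484.3  43.4 134.5] F [ 0.42 -0.02 -7.61] M [-0.054  0.063  0.004] w 53.2 q [-0.08  0.25 -0.34  0.98 -0.    0.27]
avgF [ 0.07 -0.23 -7.54] avgM [-0.019 -0.015 -0.005] sd [0.031 0.069 0.041]
shift cm [-12.98  13.06  -1.57] rot deg [-0.   -0.   -0.35]
```

View pics/s4.png

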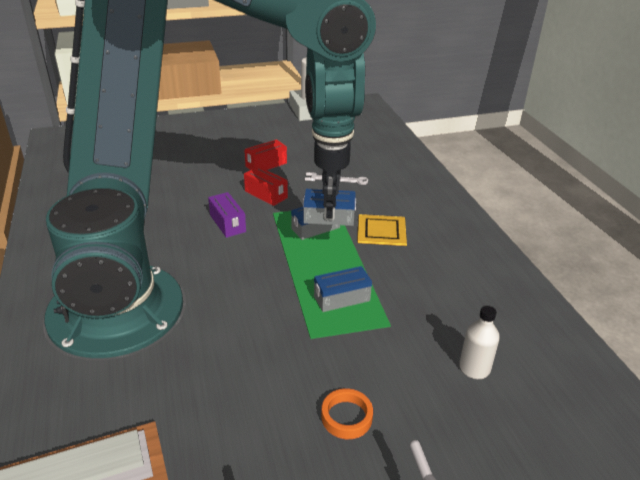

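The tilt check disagrees: -0.002 against -0.015, with large scatter. The case is at px (330,208). I need a cleaner test, so I'll do one-way strokes with a longer settle and more samples.

arm_command --moves '[-5, 0, 0, 0, 0, 0, -10, 0, 0, 0, 0, 0, -10, 0, 0, 0, 0, 0, -10, 0, 0, 0, 0, 0, -10, 0, 0, 0, 0, 0, -10, 0, 0, 0, 0, 0, -10, 0, 0, 0, 0, 0, -10, 0, 0, 0, 0, 0, -10, 0, 0, 0, 0, 0]'

```text
time_s: 24.02
tool_pos: [578.5, 9.3, 134.3]
eef_rot: [0.0, 0.172, 0.985, 0.0]
contact_force: [-0.2, 0.7, -6.7]
gripper_width: 53.3
```

```bash
python3 - <<'E'
from h import *
avg(10);avg(6)
E
```

```text
avgF [ 0.02  0.18 -7.38] avgM [ 0.007  0.045 -0.01 ] sd [0.018 0.039 0.025]
avgF [ 0.01 -0.05 -7.63] avgM [ 0.004  0.031 -0.009] sd [0.034 0.031 0.025]
```

arm_command --moves '[5, 0, 0, 0, 0, 0, 10, 0, 0, 0, 0, 0, 10, 0, 0, 0, 0, 0, 10, 0, 0, 0, 0, 0, 10, 0, 0, 0, 0, 0, 10, 0, 0, 0, 0, 0, 10, 0, 0, 0, 0, 0, 10, 0, 0, 0, 0, 0, 10, 0, 0, 0, 0, 0]'

```text
time_s: 25.95
tool_pos: [484.5, 43.2, 134.3]
eef_rot: [-0.0, 0.172, 0.985, 0.0]
contact_force: [-0.3, 0.3, -7.1]
gripper_width: 53.0
```

```bash
python3 - <<'E'
from h import *
avg(10);avg(6);st()
E
```

```text
avgF [ 0.22 -0.11 -7.33] avgM [-0.024 -0.055 -0.007] sd [0.03  0.015 0.034]
avgF [ 0.02  0.39 -7.48] avgM [-0.025 -0.04  -0.008] sd [0.02  0.041 0.018]
26.75 [484.5  43.2 134.3] F [-0.44 -0.28 -7.14] M [-0.058 -0.097 -0.061] w 53.2 q [-0.08  0.25 -0.34  0.98 -0.    0.27]
```

This time it is clear and steady. My goes from +0.040 to -0.049 and Mx from +0.006 to -0.024. That matches 0.26 kg moving 40 mm along the case's own axis, where I'd expect 0.096 and 0.034. The middle case is the one that rattles, so I'll take it to the plate.

arm_command --moves '[-1.5, 1.5, -0.6, 0, 0, 0, -4, 4, -1.2, 0, 0, 0, -6.5, 6.5, -1.8, 0, 0, 0, -9, 9, -2.2, 0, 0, 0, -11.2, 11.3, -2.2, 0, 0, 0, -12.6, 12.7, -2.2, 0, 0, 0, -13, 13, -2.2, 0, 0, 0, -13, 13, -2.2, 0, 0, 0, -13, 13, -2.2, 0, 0, 0, -13, 13, -2.2, 0, 0, 0]'

```text
time_s: 28.0
tool_pos: [650.5, 121.1, 156.6]
eef_rot: [0.0, 0.172, 0.985, 0.0]
contact_force: [0.1, -0.0, -6.8]
gripper_width: 53.5
```

```bash
python3 - <<'E'
from h import *
st();avg(4)
t=ctrl.grab_frame("top");s=ctrl.grab_frame("side");cv2.imwrite("pics/t5.png",t);cv2.imwrite("pics/s5.png",s)
print("side proj case centre",proj("side",[(651,122,173)]),"top",proj("top",[(651,122,173)]))
for c in blobs(mask(t,(105,120,60),(125,255,255)),200): print("top",c.mean(0),rect("top",c,59),"if z200",rect("top",c,200))
plan((651,122,155),160.5)
E
```

```text
28.0 [650.5 121.1 156.6] F [ 0.1  -0.01 -6.84] M [-0.052 -0.002 -0.033] w 53.5 q [ 0.06  0.53  0.17  1.22 -0.    0.41]
avgF [-0.24  0.14 -7.03] avgM [-0.02  -0.018 -0.009] sd [0.026 0.022 0.033]
side proj case centre [[388.11677333 171.36265658]] top [[295.8763806  157.02233847]]
top [381.69230769 238.67521368] [472.8, -93.8, 105.5, 52.0, 3.5] if z200 [458.9, -74.6, 93.3, 46.0, 3.5]
shift cm [0.01 0.06 0.14] rot deg [ 0.    0.   -0.35]
```

View pics/s5.png

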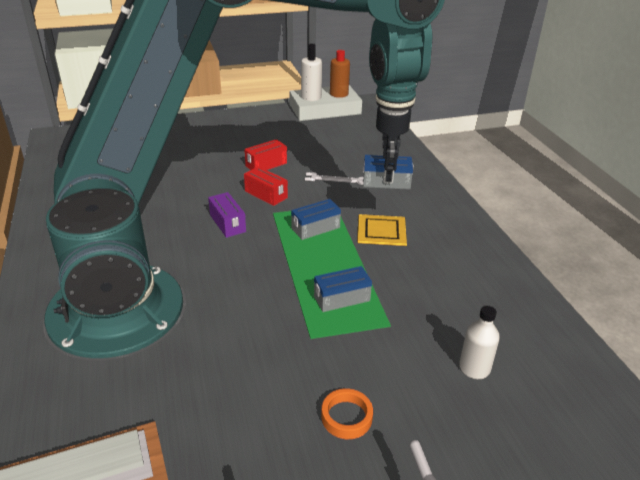

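View pics/t5.png

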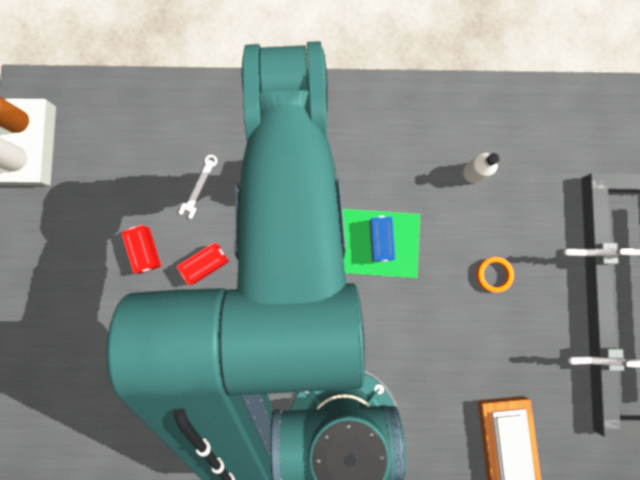

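The held case is at px (388,172), where I predicted it, and it is level over the plate. The silent cases stand upright at (316,220) and (343,290). The bottle, wrench and tape haven't moved. I'll let it settle and check the speed before handing in.

arm_command --moves '[0, 0, 0, 0, 0, 0, 0, 0, 0, 0, 0, 0, 0, 0, 0, 0, 0, 0, 0, 0, 0, 0, 0, 0, 0, 0, 0, 0, 0, 0, 0, 0, 0, 0, 0, 0, 0, 0, 0, 0, 0, 0, 0, 0, 0, 0, 0, 0]'

```text
time_s: 29.3
tool_pos: [651.0, 121.4, 156.3]
eef_rot: [0.0, 0.172, 0.985, 0.0]
contact_force: [-0.4, 0.1, -8.1]
gripper_width: 53.3
```

```bash
python3 - <<'E'
from h import *
st();print(ctrl.read_state()["dq"].round(4))
ctrl.close_job()
E
```

```text
29.3 [651.  121.4 156.3] F [-0.36  0.08 -8.07] M [-0.004  0.042  0.031] w 53.3 q [0.06 0.53 0.17 1.22 0.   0.41]
[ 0.001   0.0002 -0.0009 -0.0027  0.003  -0.0006]
the job is handed in; nothing more can be done
```

I picked the middle case as the rattling one and handed the job in at 29.3 s, still holding it level and still over the plate. No verdict was reported.

- **Right-hand case:** I shook it and it was silent. It weighed about 0.2 kg, less than the ball alone, and I stood it back on the mat.
- **Middle case:** it weighed about 0.76 kg, and its balance shifted after each brisk stroke. The cleanest test gave a moment shift of 0.089 N m along the case, against about 0.096 expected for the ball.
- **Left-hand case:** I left it untouched and did not shake it, so I take it as silent because only one case has a ball.

**Last checks:** the TCP was at (651, 121, 156) mm, against a plate centre of (651, 122), with joint speeds near zero. The grip opening was 53 mm. Both other cases stood upright on the mat, and the bottle, wrench and tape looked unmoved in the pictures.

**What disagreed:** a gentle tilt test on the middle case showed no clear shift, perhaps because the ball rolled back on the return. I relied on three pairs of strokes, which agreed with each other. I could not measure the 5 N ball knock directly.

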